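Start the clamp knob on a filter cartridge's clamp

TASK

Two cartridge clamps stand on the bench; the knob of the one that holds the gas filter cartridge is sitting on top of its thread. Turn that knob backwards (anticlockwise from above) with a light downward push until it clicks down, then, still down, turn it forwards (clockwise) about a sixth of a turn so that the thread is cleanly started, and let go. Leave the empty clamp's knob alone.

Things in the scene. Friction and masses are not known exactly. Their poses are not given: they have to be found in the camera images.
- filter_clamp: Fixed clamp that holds the lying white gas filter cartridge (38 x 123 mm, top at 54 mm); its twin is empty; either may be left or right. Base plate 130 x 105 mm, steel strap 26 mm wide along x, top at 62 mm, black T-knob on its end. Origin on the bench under the knob's axis; x towards the cartridge, z up. A dowel (6 mm across, 4 high) on the strap, 36 mm from the axis, marks the thread's start.
- filter_knob_grip (a point): On the knob's axis at mid-height of its grip bar (14 mm thick, 52 long, 26 high, one end pointed to 33 mm from the axis); x along the bar to the point, z up. Hub below 34 mm across. Height over bench 99 mm standing high, 92.5 mm clicked down. Captive, does not lift off. Loose over the start it sinks by its weight (80 g); a gripping hand holds it up, so must go down with it.
- filter_knob (a joint): Knob angle, rad, growing clockwise from above (forwards); 0 with the pointed end over the dowel. Starts at 0.45 to 0.85 on top of the thread, whose edge is at 0.25: from 0.1 back to the stop at -0.5 the knob can go down 6.5 mm. Turned forwards when down it runs level under the thread and cannot rise; when high it only slides on top. Stop at 1.6. Turning takes about 0.05 N m.
- spare_knob_point (a point): Pointed end of the empty clamp's knob bar, 33 mm from that knob's axis and 99 mm above the bench: not to be moved.

How it is judged (in metres and radians):
On the way:
1. the filter clamp's knob is turned back to the thread's start and has clicked down (value of joint filter_knob below 0.25 rad and z of filter_knob_grip in the frame of filter_clamp below 0.095 m), for 0.1 s.
At the end, for the whole second after the job is handed in: The filter clamp's knob is down (its grip point less than 95 mm above the bench) and turned forwards under the thread, joint above 0.4 rad; the empty clamp's knob point is within 10 mm of where it was (value of joint filter_knob above 0.4 rad and z of filter_knob_grip in the frame of filter_clamp below 0.095 m and distance of spare_knob_point from where it was at the start of the episode below 0.01 m); the robot touches nothing.
It fails at once if the empty clamp's knob is turned or pushed (distance of spare_knob_point from where it was at the start of the episode above 0.01 m).
It also fails if it takes over 35 s, if anything falls off the work surface, if the arm or the gripper's body presses on something with over 40 N, if the wrist force passes 120 N, or if a joint passes its speed limit or range.

ROBOT

A 6-joint arm with a two-finger parallel gripper is mounted at the origin on a cart in front of the work surface, level with it; the furniture and walls round the work are solid. World frame = base frame: x ahead of the robot, y to its left, z up, the work surface at z = 0. Lengths are in mm, angles in rad, forces in N, time in s.
With the tool pointing down it reaches from about 375 to 975 mm from the base axis. Payload 3.8 kg.
Tool frame: the origin (TCP) lies at the very end of the fingers, on their centre line; the grasp point (between the pads) lies 19 mm behind it; z points along the fingers, y is the direction in which the jaws open and shut (so a half turn about z gives the same grasp; the last joint's range is limited). The gripper opens to 85 mm and grips with 20 to 120 N. Pads are 22 mm wide; open, the fingers measure 114 mm over their backs; the gripper's body (76 mm by 85 mm) begins 54 mm behind the grasp point. The pads swing forward as they close: fully open they stand 13 mm farther back than shut.
Start: joints at [-0.037, 0.264, 1.604, -0, 1.274, -0.037], TCP at [674.995, -0.002, 231.28] pointing down, gripper open.
Joint ranges: [-2.63, 2.63], [-0.94, 2.18], [0.31, 2.57], [-1.31, 4.45], [0, 2.66], [-2.55, 2.55]. Speed limits (rad/s): [2.57, 2.57, 3.14, 3.14, 3.14, 3.14].

INTERFACE

Orientations are given as [roll, pitch, yaw] about the fixed x, y, z axes, in that order (R = Rz(yaw) Ry(pitch) Rx(roll)).
In Python, from station import status, grab_frame, get_calibration, workorder gives the robot as it stands.
- The arm moves only by the shell command python3 -m handwheel 'ROWS' [FORCE]. ROWS is text: rows parted by semicolons, each of 7 numbers parted by spaces: the turn, a rotation vector about the tool's x, y, z in degrees, then the shift along the tool's x, y, z in m, then the finger opening in m, from 0 to 0.0854. A call has 1 to 12 rows; each row shifts and turns the commanded pose from where the row before left it, along the tool's axes as they then stand; what a row does not reach is not made up. A row lasts 1/12 s, in which the tool goes at most 41.7 mm and 7.16 degrees, less where a joint would pass 70% of its speed; a pose out of reach is approached as far as the arm can. A call with a gripper value outside its range is refused whole. The fingers move at their own pace and stop on an object; FORCE is the grip in N (left out, the last holds). Time passes only in rows, so rows that do not move let the fingers close. It gives the time, the measured TCP pose, the force and the opening at its end, in the units of the state.
- status.observe(): the state, without advancing time (a new reading comes with each control period).
- grab_frame(name): name is "scene" or "side" or "wrist"; returns the picture (420x560x3 uint8, red, green, blue); there is no depth.
- get_calibration(name): a dict with "fov_y" (degrees; the focal length in pixels is half the picture's height over the tangent of half this angle, whatever the lens; pixels are square), "cx", "cy" (the principal point, pixels), "R" (3x3) and "t" (3): a world point X has camera coordinates R X + t. Camera axes: x right, y down, z forward; pixel columns grow to the right and rows downward; lengths in mm; the calibration is good to about 2 mm. A picture is of the moment at which its call begins: read the wrist's pose just before it. get_calibration takes no time and is no camera call; for the wrist camera it gives the pose at the moment of the call.
- workorder.sign_off(): hands the job in, once; it reports no verdict.
The state is a dict: "time_s": time; "qpos": joint angles; "dq": joint speeds; "tau": joint torques, N m; "eef_pos": TCP position; "tcp_rot": TCP orientation; "ft_force": force on the tool from outside, world axes, zero at the start; "moment": the same for the moment, N m; "opening": finger opening in mm.
Only numpy, scipy, OpenCV 4.12 (cv2) and the standard library are available. Lean on these libraries where they do the work, as an engineer would, in place of code of your own. Each camera call takes 0.05 s, during which the arm holds its last target.

## Working session

There is one attempt and no reset: what is moved stays moved. The work goes in short steps, Python scripts to look and compute and a shell command to move; the robot and the scene stay as the last step left them, time stands still between calls to the robot, and variables do not carry over. Pictures are saved under pics/ and viewed, and the job is handed in when it is done.

```bash
ls; mkdir -p pics; python3 - <<'E'
from station import status, grab_frame, get_calibration
import cv2
print(status.observe())
for n in ["scene","side","wrist"]:
    c=get_calibration(n); print(n,c)
    cv2.imwrite(f"pics/{n}0.png",grab_frame(n)[:,:,::-1])
E
```

```text
pics
{'time_s': 0.0, 'qpos': array([-3.69331645e-02,  2.64751473e-01,  1.60541186e+00,  1.58483635e-05,
        1.27368414e+00, -3.68912030e-02]), 'dq': array([ 0.00099292, -0.00121031, -0.00094023, -0.00028373, -0.00033167,
        0.00101377]), 'tau': array([ 6.10465631e-04, -5.15121067e+01, -3.67308676e+01, -4.07824507e-05,
        1.31324201e-02,  1.46811578e-05]), 'eef_pos': array([6.74255307e+02, 8.55366563e-03, 2.29942710e+02]), 'tcp_rot': array([-3.13933993e+00, -9.82972986e-05,  1.57074960e+00]), 'ft_force': array([-0.2425215 ,  1.10076489, -0.2670567 ]), 'moment': array([ 0.03268915,  0.02676244, -0.02206837]), 'opening': 85.27752418500631}
scene {'fov_y': 48.62141268702059, 'cx': 282.4033276797755, 'cy': 207.64518797272274, 'R': array([[-8.27199628e-01, -5.61907786e-01, -6.45373917e-04],
       [-4.30390970e-01,  6.34327738e-01, -6.42177494e-01],
       [ 3.61253912e-01, -5.30931220e-01, -7.66555706e-01]]), 't': array([465.00793387, 196.28085952, 794.9845479 ])}
side {'fov_y': 57.39060431231868, 'cx': 277.976741690936, 'cy': 206.26389120864857, 'R': array([[-0.99912643,  0.04132898, -0.00618783],
       [ 0.0321274 ,  0.66495824, -0.74618923],
       [-0.02672459, -0.74573618, -0.66570515]]), 't': array([ 484.19922695,  -42.3010297 , 1001.6036136 ])}
wrist {'fov_y': 71.94531687569788, 'cx': 284.46248525243027, 'cy': 211.38923566871466, 'R': array([[ 9.99994757e-01, -3.34067207e-04, -3.22078284e-03],
       [ 7.06339165e-04, -9.48205871e-01,  3.17655676e-01],
       [-3.16008354e-03, -3.17656285e-01, -9.48200664e-01]]), 't': array([-673.05910241,  -42.99676224,  381.15993815])}
```

View pics/scene0.png

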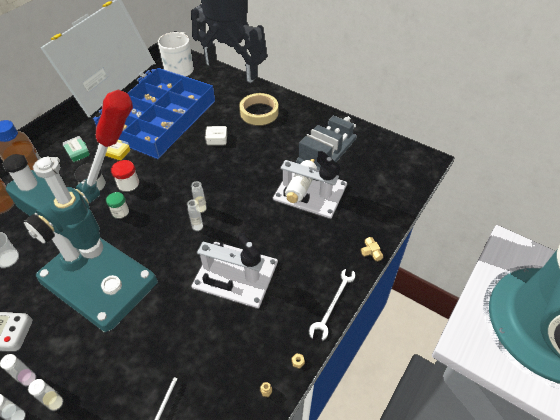

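View pics/side0.png

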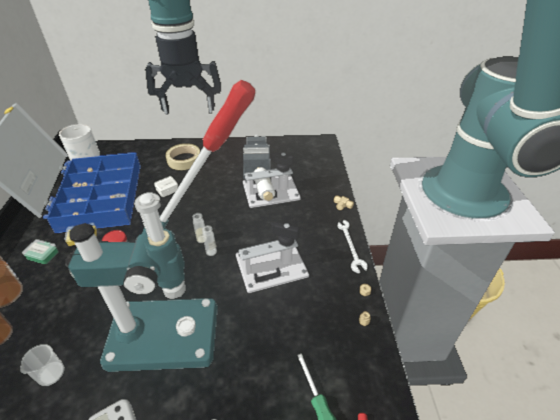

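View pics/wrist0.png

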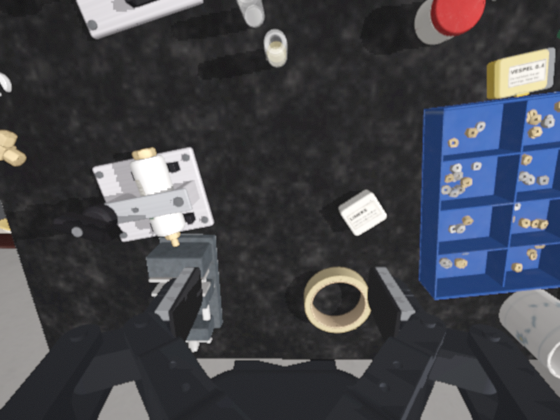

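```bash
python3 - <<'E'
import cv2,numpy as np
a=cv2.imread('pics/scene0.png')[140:225,260:360]
b=cv2.imread('pics/side0.png')[150:220,230:310]
c=cv2.imread('pics/wrist0.png')[135:255,30:230]
f=lambda i,w:cv2.resize(np.clip(i.astype(float)*1.0+0,0,255).astype(np.uint8),(w,int(w*i.shape[0]/i.shape[1])),interpolation=cv2.INTER_CUBIC)
g=lambda i:(255*(i/255.)**0.5).astype(np.uint8)
A=f(g(a),400);B=f(g(b),400);C=f(g(c),400)
cv2.imwrite('pics/z0.png',np.vstack([np.hstack([A[:340],np.pad(B,((0,max(0,340-B.shape[0])),(0,0),(0,0)))[:340]]),np.hstack([C,C*0])]))
E
```

```text
(no output)
```

View pics/z0.png

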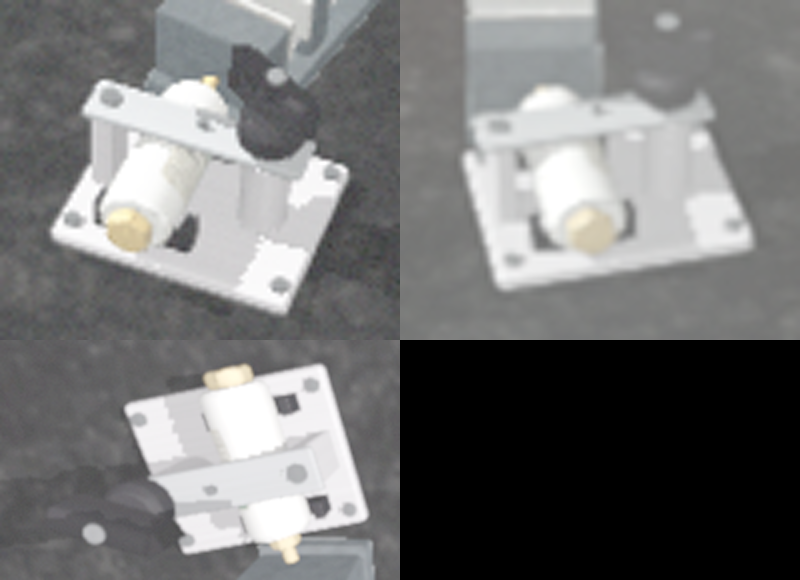

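```bash
cat >h.py <<'E'
import numpy as np
from station import get_calibration
def cal(n):
    c=get_calibration(n); return dict(c,f=210/np.tan(np.radians(c['fov_y'])/2),R=np.array(c['R']),t=np.array(c['t']))
def ray(c,p):
    d=np.array([(p[0]-c['cx'])/c['f'],(p[1]-c['cy'])/c['f'],1.]); return -c['R'].T@c['t'],c['R'].T@d
def onz(c,p,z):
    o,d=ray(c,p); return o+d*(z-o[2])/d[2]
def tri(ps):
    A=0;b=0
    for c,p in ps:
        o,d=ray(c,p);d/=np.linalg.norm(d);M=np.eye(3)-np.outer(d,d);A=A+M;b=b+M@o
    return np.linalg.solve(A,b)
E
python3 - <<'E'
from h import *
np.set_printoptions(precision=1,suppress=True)
S,D,W=map(cal,["scene","side","wrist"])
print('dot',tri([(S,(328.75,158.75)),(D,(283.4,154.2)),(W,(76.5,231.5))]))
for c,p in((S,(328.75,158.75)),(D,(283.4,154.2)),(W,(76.5,231.5))):print(onz(c,p,112))
print('dowel');
for c,p in((S,(311,170)),(W,(135,209.5))):print(onz(c,p,66))
print('hole')
for c,p in((S,(288,164.2)),(D,(249.5,175)),(W,(178.5,201.5))):print(onz(c,p,62))
E
```

```text
dot [470.5 -26.9 110.7]
[471.1 -24.4 112. ]
[469.8 -23.6 112. ]
[470.5 -28.2 112. ]
dowel
[505.5 -19.3  66. ]
[506.2 -20.7  66. ]
hole
[555.3 -10.4  62. ]
[554.6 -10.4  62. ]
[554.5 -12.5  62. ]
```

```bash
python3 -m handwheel '0 0 0 -0.0045 -0.034 0 0.0854;0 0 0 -0.0045 -0.034 0 0.0854;0 0 0 -0.0045 -0.034 0 0.0854;0 0 0 -0.0045 -0.034 0 0.0854;0 0 0 -0.0045 -0.034 0 0.0854;0 0 0 -0.0045 -0.034 0 0.0854' 40
python3 -m handwheel '0 0 -6.2 0 0 0 0.0854;0 0 -6.2 0 0 0 0.0854;0 0 -6.2 0 0 0 0.0854;0 0 -6.2 0 0 0 0.0854;0 0 -6.2 0 0 0 0.0854;0 0 -6.2 0 0 0 0.0854;0 0 -6.2 0 0 0 0.0854;0 0 -6.2 0 0 0 0.0854;0 0 -6.2 0 0 0 0.0854;0 0 -6.2 0 0 0 0.0854;0 0 0 0 0 0 0.0854'
python3 - <<'E'
from station import *
import cv2
from h import *
s=status.observe();print(s['time_s'],s['eef_pos'],s['tcp_rot'],s['qpos'])
c=cal('wrist');np.save('w1.npy',c,allow_pickle=True)
cv2.imwrite("pics/w1.png",grab_frame('wrist')[:,:,::-1])
E
```

```text
time_s: 0.65
eef_pos: [469.0, -27.1, 230.6]
tcp_rot: [-3.141, -0.0, 1.571]
ft_force: [-0.6, -0.4, 0.6]
opening: 85.5
time_s: 1.57
eef_pos: [470.7, -26.9, 231.0]
tcp_rot: [-3.141, -0.001, 2.656]
ft_force: [-0.6, 0.4, 0.3]
opening: 85.5
1.5667 [470.69975317 -26.94957566 230.9714642 ] [-3.14136375e+00 -5.61620401e-04  2.65561858e+00] [-1.10024935e-01 -1.28270078e-01  2.02183452e+00 -7.08295390e-06
  1.24863466e+00 -1.19484501e+00]
```

View pics/w1.png

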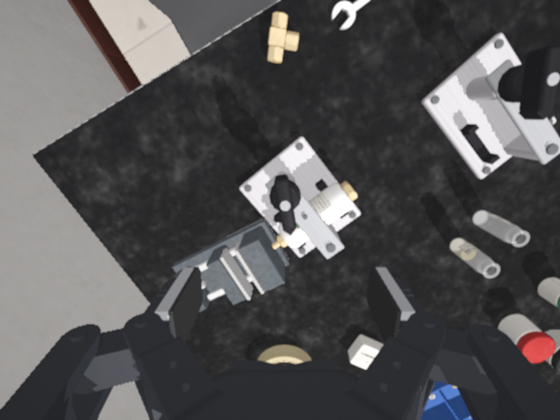

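```bash
python3 - <<'E'
import cv2,numpy as np
i=cv2.imread('pics/w1.png')[130:270,180:370]
i=(255*(i/255.)**0.45).astype(np.uint8)
cv2.imwrite('pics/w1z.png',cv2.resize(i,None,fx=4,fy=4,interpolation=cv2.INTER_CUBIC))
E
```

```text
(no output)
```

View pics/w1z.png

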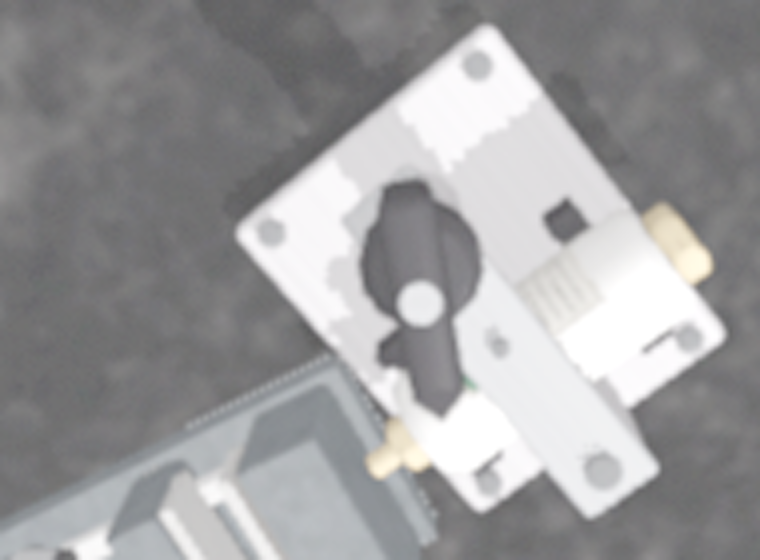

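```bash
python3 - <<'E'
from h import *
np.set_printoptions(precision=1,suppress=True)
W=np.load('w1.npy',allow_pickle=True).item();S,D=cal('scene'),cal('side')
q=lambda u,v:(180+u/4,130+v/4)
a=onz(W,q(420,303),112);t=onz(W,q(443,412),112);d=onz(W,q(497,343),66);h=onz(W,q(604,470),62)
ang=lambda v:np.degrees(np.arctan2(v[1],v[0]))
print(a,t,d,h,np.linalg.norm((t-a)[:2]),np.linalg.norm((d-a)[:2]))
print('bar',ang(t-a),'strap',ang(h-d),ang(d-a),ang(h-a))
for p in[(330,360),(430,535),(310,440),(175,470),(0,520)]:print('vise',p,[onz(W,q(*p),z) for z in(0,60,100)])
E
python3 - <<'E'
import cv2,numpy as np
a=cv2.imread('pics/scene0.png')[100:200,270:380]
b=cv2.imread('pics/side0.png')[120:200,230:310]
f=lambda i:cv2.resize((255*(i/255.)**0.6).astype(np.uint8),(400,400),interpolation=cv2.INTER_CUBIC)
cv2.imwrite('pics/z1.png',np.hstack([f(a),f(b)]))
E
```

```text
[470.5 -28.4 112. ] [497.8 -36.4 112. ] [503.8 -21.3  66. ] [555.6 -11.6  62. ] 28.481244996087458 34.00003747379744
bar -16.44291411863912 strap 10.662205998484241 11.896902525811953 11.146199372998495
vise (330, 360) [array([505.1, -81.5,   0. ]), array([488. , -66.9,  60. ]), array([476.5, -57.2, 100. ])]
vise (430, 535) [array([581. , -82.5,   0. ]), array([551.7, -67.7,  60. ]), array([532.1, -57.9, 100. ])]
vise (310, 440) [array([ 528. , -102.4,    0. ]), array([507.2, -84.4,  60. ]), array([493.3, -72.5, 100. ])]
vise (175, 470) [array([ 515.7, -150.6,    0. ]), array([ 496.9, -124.9,   60. ]), array([ 484.3, -107.7,  100. ])]
vise (0, 520) [array([ 503.1, -216.9,    0. ]), array([ 486.3, -180.5,   60. ]), array([ 475.1, -156.3,  100. ])]
```

View pics/z1.png

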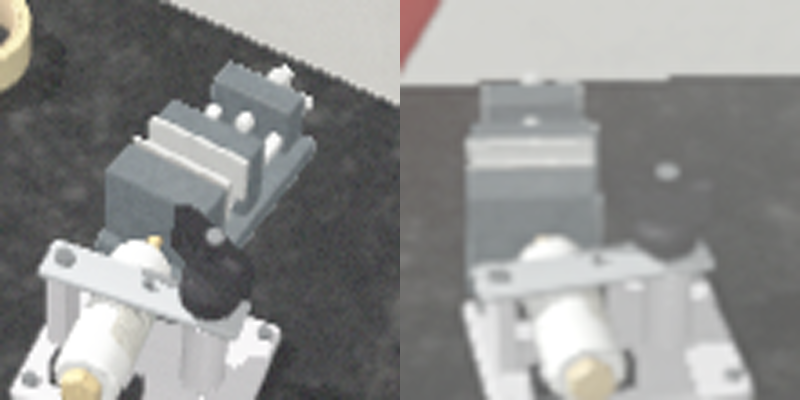

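```bash
python3 - <<'E'
from h import *
np.set_printoptions(precision=1,suppress=True)
W=np.load('w1.npy',allow_pickle=True).item();S,D=cal('scene'),cal('side')
q=lambda u,v:(180+u/4,130+v/4)
ang=lambda v:np.degrees(np.arctan2(v[1],v[0]))
print('vise jaw',tri([(S,(307.1,136.2)),(D,(243.6,150))]))
print('tip tri',tri([(S,(318.75,152)),(W,q(443,412))]), onz(S,(318.75,152),112))
a=onz(W,q(420,303),112)
for p in[(407,183),(385,192),(432,190)]:
  r=onz(W,q(*p),112);print('rear',r,ang(a-r),np.linalg.norm(a-r))
r=onz(W,q(389,210),112);print('Ledge',ang(onz(W,q(413,390),112)-r)); r=onz(W,q(437,210),112);print('Redge',ang(onz(W,q(460,380),112)-r))
print(tri([(S,(328.75,158.75)),(D,(283.4,154.2)),(W,q(420,303))]))
E
```

```text
vise jaw [ 568.4 -102.4   70.6]
tip tri [501.2 -38.  103.2] [496.7 -29.7 112. ]
rear [443.7 -17.5 112. ] -21.92840068662373 28.944943212371268
rear [443.2 -23.  112. ] -11.079086338446869 27.884189341705255
rear [447.8 -13.2 112. ] -33.62454311220955 27.301588532113687
Ledge -20.865243913943402
Redge -20.01856700586928
[471.  -27.8 109.3]
```

```bash
python3 -m handwheel '0 0 -4 -0.0003 -0.001 0 0.045;0 0 -4 0 0 0.02 0.045;0 0 0 0 0 0.025 0.045;0 0 0 0 0 0.025 0.045;0 0 0 0 0 0.021 0.045;0 0 0 0 0 0 0.045' 30
python3 - <<'E'
from station import *
import cv2
from h import *
s=status.observe();print(s['eef_pos'],s['tcp_rot'])
c=cal('wrist');np.save('w2.npy',c,allow_pickle=True)
i=grab_frame('wrist')[:,:,::-1]
cv2.imwrite("pics/w2.png",(255*(i/255.)**0.5).astype(np.uint8))
E
```

```text
time_s: 2.12
eef_pos: [466.8, -27.6, 135.5]
tcp_rot: [-3.139, -0.009, 2.79]
ft_force: [-0.9, -0.0, 0.6]
opening: 45.3
[466.77787449 -27.58060876 135.51446015] [-3.13941875 -0.00884498  2.7896252 ]
```

View pics/w2.png

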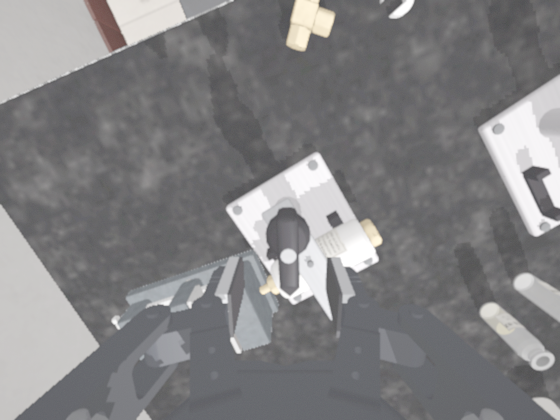

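```bash
python3 -m handwheel '0 0 0 0 0 0 0.045;0 0 0 0 0 0 0.045'; python3 -m handwheel '0 0 0 0 0 0 0.045'
python3 - <<'E'
from h import *
W=cal('wrist')
print(onz(W,(289,256),112))
E
```

```text
time_s: 2.33
eef_pos: [472.1, -28.2, 142.0]
tcp_rot: [3.141, 0.003, 2.792]
ft_force: [0.3, 0.4, -0.1]
opening: 44.8
time_s: 2.42
eef_pos: [472.3, -28.2, 142.3]
tcp_rot: [3.141, 0.003, 2.792]
ft_force: [-0.4, -0.4, -1.2]
opening: 44.8
[480.01903069 -29.61608026 112.        ]
```

```bash
python3 -m handwheel '0 0 0 0.0015 -0.0003 0.01 0.045;0 0 0 0 0 0.012 0.045;0 0 0 0 0 0.012 0.045;0 0 0 0 0 0.01 0.045;0 0 0 0 0 0.006 0.045;0 0 0 0 0 0 0.045;0 0 0 0 0 0 0.045;0 0 0 0 0 0 0.045'
python3 - <<'E'
from station import *
import cv2
from h import *
W=cal('wrist')
i=grab_frame('wrist')[:,:,::-1];j=grab_frame('scene')[100:220,250:390,::-1]
f=lambda i:(255*(i/255.)**0.5).astype(np.uint8)
i=i[180:380,150:430]
cv2.imwrite("pics/w3.png",np.vstack([cv2.resize(f(i),(420,300)),cv2.resize(f(j),(420,300))]))
E
```

```text
time_s: 3.08
eef_pos: [469.8, -27.9, 90.8]
tcp_rot: [3.141, 0.001, 2.792]
ft_force: [0.6, 0.3, 0.2]
opening: 44.9
```

View pics/w3.png

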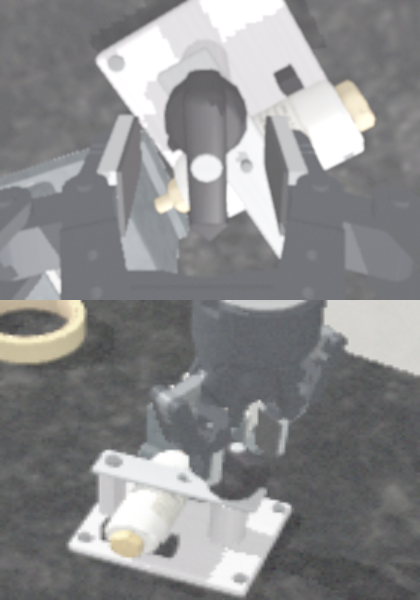

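```bash
python3 -m handwheel '0 0 0 0 0 0 0.01;0 0 0 0 0 0 0.01;0 0 0 0 0 0 0.01;0 0 0 0 0 0 0.01;0 0 0 0 0 0 0.01;0 0 0 0 0 0 0.01' 30
python3 - <<'E'
from station import *
s=status.observe();print(s['eef_pos'],s['ft_force'],s['moment'],s['opening'])
E
```

```text
time_s: 3.68
eef_pos: [470.1, -27.0, 90.9]
tcp_rot: [3.14, 0.001, 2.792]
ft_force: [1.0, 5.1, 1.8]
opening: 13.1
[470.12603554 -26.98361359  90.85716305] [0.98737043 5.14877152 1.79265038] [ 0.74648712 -0.25853589 -0.00456659] 13.138258064034225
```

```bash
python3 -m handwheel '0 0 0 0 0.001 0.001 0.01;0 0 -5 0 0 0 0.01;0 0 -5 0 0 0 0.01;0 0 -5 0 0 0 0.01;0 0 0 0 0 0 0.01;0 0 0 0 0 0 0.01' 40
python3 - <<'E'
from station import *
s=status.observe();print(s['eef_pos'],s['ft_force'],s['moment'],s['opening'])
E
```

```text
time_s: 4.18
eef_pos: [470.2, -27.0, 90.2]
tcp_rot: [-3.141, 0.001, 3.053]
ft_force: [-2.0, 1.2, 6.8]
opening: 13.0
[470.20173715 -27.02951919  90.19882613] [-1.99302519  1.207684    6.76161309] [0.18222166 0.22753878 0.08036332] 13.012033580910643
```

```bash
python3 -m handwheel '0 0 -5 0 0 0 0.01;0 0 -5 0 0 0 0.01;0 0 -5 0 0 0 0.01;0 0 -5 0 0 0 0.01;0 0 -5 0 0 0.001 0.01;0 0 0 0 0 0.001 0.01;0 0 0 0 0 0 0.01;0 0 0 0 0 0 0.01'
python3 - <<'E'
from station import *
s=status.observe();print(s['eef_pos'],s['ft_force'],s['moment'],s['opening'],s['qpos'])
E
```

```text
time_s: 4.85
eef_pos: [470.3, -27.3, 87.4]
tcp_rot: [-3.14, 0.001, -2.795]
ft_force: [3.5, -1.4, -1.3]
opening: 12.9
[470.26129276 -27.25470916  87.38970813] [ 3.48762868 -1.4438633  -1.29144996] [-0.28523997 -0.59808312  0.01475241] 12.943232213603816 [-1.10291553e-01  1.72912235e-02  2.17027545e+00 -8.05873437e-04
  9.52637272e-01 -2.02694826e+00]
```

```bash
python3 -m handwheel '0 0 0 0 0 0.0015 0.01;0 0 0 0 0 0.001 0.01;0 0 0 0 0 0.001 0.01;0 0 0 0 0 0.001 0.01;0 0 0 0 0 0 0.01;0 0 0 0 0 0 0.01'
python3 - <<'E'
from station import *
import cv2
s=status.observe();print(s['eef_pos'],s['ft_force'],s['moment'],s['opening'])
i=grab_frame('wrist')[180:380,150:430,::-1]
cv2.imwrite("pics/w4.png",cv2.resize((255*(i/255.)**0.5).astype('uint8'),(700,500)))
E
```

```text
time_s: 5.35
eef_pos: [470.4, -27.2, 84.7]
tcp_rot: [-3.141, 0.001, -2.793]
ft_force: [-1.3, -1.6, 11.8]
opening: 13.3
[470.42133637 -27.24766082  84.7421862 ] [-1.32293295 -1.63547297 11.75288115] [-0.39339523  0.3126549   0.01907372] 13.286167867837593
```

View pics/w4.png

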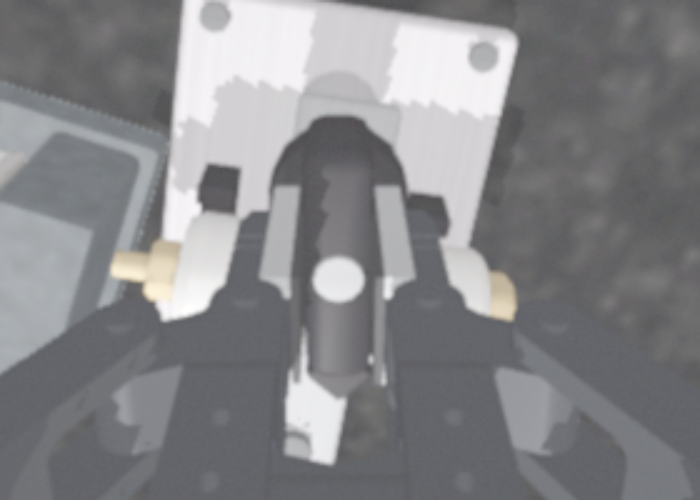

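```bash
python3 -m handwheel '0 0 0 0 0 0 0.01;0 0 0 0 0 0.001 0.01;0 0 0 0 0 0 0.01;0 0 0 0 0 0 0.01' 60
python3 - <<'E'
from station import *
s=status.observe();print(s['eef_pos'],s['ft_force'],s['moment'],s['opening'])
E
```

```text
time_s: 5.73
eef_pos: [470.5, -27.2, 84.7]
tcp_rot: [-3.141, 0.001, -2.793]
ft_force: [-5.0, 0.4, 18.9]
opening: 12.5
[470.51104862 -27.2467669   84.73336605] [-5.0414114   0.37500446 18.93773033] [-0.38650882  0.82060485 -0.01687745] 12.487887895653108
```

```bash
python3 -m handwheel '0 0 0 0 0 -0.0015 0.01;0 0 5 0 0 0 0.01;0 0 5 0 0 0 0.01;0 0 5 0 0 0 0.01;0 0 5 0 0 0 0.01;0 0 5 0 0 0 0.01;0 0 5 0 0 0 0.01;0 0 0 0 0 0 0.01'
python3 - <<'E'
from station import *
s=status.observe();print(s['eef_pos'],s['ft_force'],s['moment'],s['opening'])
E
```

```text
time_s: 6.4
eef_pos: [470.2, -26.9, 84.8]
tcp_rot: [3.142, 0.001, 2.963]
ft_force: [0.0, -1.0, 9.1]
opening: 12.8
[470.2003684  -26.93524889  84.82726207] [ 0.01474431 -1.02193293  9.06941768] [-0.24323335  0.20341543 -0.01896455] 12.769037857398999
```

```bash
python3 -m handwheel '0 0 5 0 0 0 0.01;0 0 5 0 0 0 0.01;0 0 5 0 0 0 0.01;0 0 5 0 0 0 0.01;0 0 5 0 0 0 0.01;0 0 5 0 0 0 0.01;0 0 0 0 0 -0.001 0.01;0 0 0 0 0 -0.001 0.01;0 0 0 0 0 0 0.01;0 0 0 0 0 0 0.01'
python3 - <<'E'
from station import *
s=status.observe();print(s['eef_pos'],s['tcp_rot'],s['ft_force'],s['moment'],s['opening'])
E
```

```text
time_s: 7.23
eef_pos: [470.1, -26.6, 85.3]
tcp_rot: [3.141, 0.0, 2.444]
ft_force: [5.2, 2.3, -1.5]
opening: 12.9
[470.07205399 -26.62909629  85.25278934] [3.14060976e+00 4.50438001e-04 2.44374521e+00] [ 5.15372264  2.34861655 -1.47075894] [ 0.1745121  -0.78112207 -0.0626513 ] 12.879189143577388
```

```bash
python3 -m handwheel '0 0 0 0 0 -0.001 0.01;0 0 0 0 0 -0.001 0.01;0 0 0 0 0 0 0.01;0 0 0 0 0 0 0.01'
python3 -m handwheel '0 0 0 0 0 0.001 0.01;0 0 0 0 0 0.001 0.01;0 0 0 0 0 0 0.03;0 0 0 0 0 0 0.045;0 0 0 0 0 0 0.045;0 0 0 0 0 0 0.045;0 0 0 0 0 0 0.045;0 0 0 0 0 0 0.045'
```

```text
time_s: 7.57
eef_pos: [470.0, -26.6, 86.4]
tcp_rot: [3.14, 0.001, 2.444]
ft_force: [7.5, 1.5, -6.7]
opening: 12.7
time_s: 8.23
eef_pos: [469.2, -26.9, 85.1]
tcp_rot: [-3.141, -0.001, 2.443]
ft_force: [-0.7, 0.3, 0.2]
opening: 45.0
```

```bash
python3 -m handwheel '0 0 0 0 0 -0.012 0.045;0 0 0 0 0 -0.02 0.045;0 0 0 0 0 -0.03 0.045;0 0 0 0 0 -0.03 0.045;0 0 0 0 0 -0.03 0.045;0 0 0 0 0 -0.02 0.045;0 0 0 0 0 0 0.045;0 0 0 0 0 0 0.045;0 0 0 0 0 0 0.045'
python3 - <<'E'
from station import *
import cv2
from h import *
s=status.observe();print(s['eef_pos'],s['ft_force'])
W=cal('wrist');np.save('w5.npy',W,allow_pickle=True)
i=grab_frame('wrist')[130:270,180:370,::-1]
j=grab_frame('scene')[:,:,::-1];d=grab_frame('side')[:,:,::-1];cv2.imwrite('pics/scene5.png',j);cv2.imwrite('pics/side5.png',d)
f=lambda i:(255*(i/255.)**0.45).astype('uint8')
cv2.imwrite("pics/w5z.png",cv2.resize(f(i),None,fx=4,fy=4,interpolation=2))
a=cv2.imread('pics/scene0.png')
c=lambda i:cv2.resize(f(i[140:310,180:360]),(400,400),interpolation=2)
cv2.imwrite('pics/cmp.png',np.hstack([c(a),c(j)]))
E
```

```text
time_s: 8.98
eef_pos: [468.9, -26.8, 226.3]
tcp_rot: [-3.141, -0.001, 2.443]
ft_force: [-0.4, 0.2, -0.3]
opening: 45.0
[468.88818628 -26.79981405 226.31559321] [-0.39284756  0.22273134 -0.30347959]
```

View pics/w5z.png

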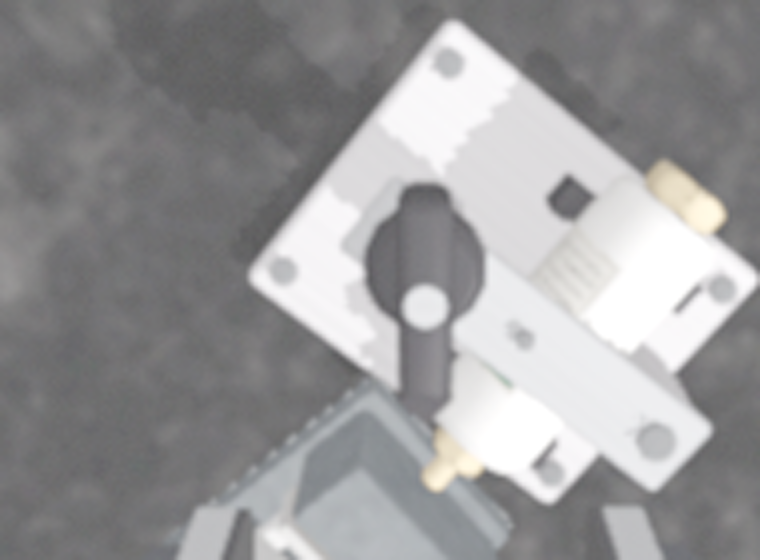

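View pics/cmp.png

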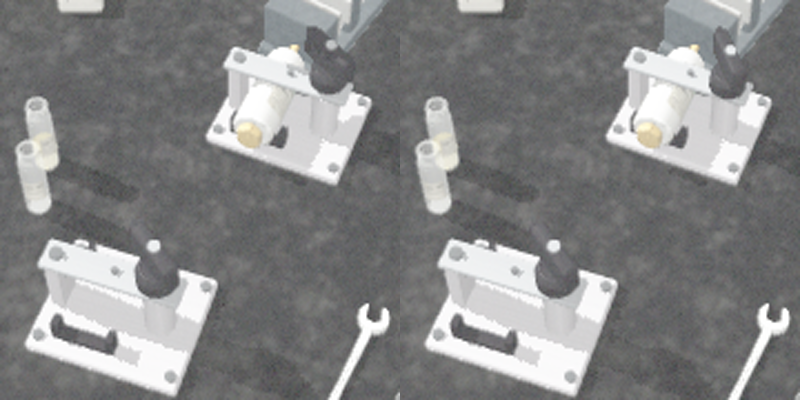

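```bash
python3 - <<'E'
import cv2
from h import *
np.set_printoptions(precision=2,suppress=True)
P={}
for n,(u,v) in{'scene':(328.7,159.5),'side':(283.4,155)}.items():
  for k in'05':
    g=cv2.imread(f'pics/{n}{k}.png',0).astype(float);x0,y0=int(u)-6,int(v)-5
    w=g[y0:y0+12,x0:x0+13];th=w.min()+.5*(w.max()-w.min());m,l,st,ct=cv2.connectedComponentsWithStats((w>th).astype('uint8'))
    print(n,k,[(s[4],c+[x0,y0]) for s,c in zip(st[1:],ct[1:])])
W=np.load('w5.npy',allow_pickle=True).item();q=lambda u,v:(180+u/4,130+v/4)
ang=lambda v:np.degrees(np.arctan2(v[1],v[0]))
for z in(105.5,112):
  e=[ang(onz(W,q(400+d,385),z)-onz(W,q(400+d,210),z)) for d in(0,50)]
  print(z,onz(W,q(425,306),z),'bar',e)
print('strap',ang(onz(W,q(656,441),62)-onz(W,q(521,336),66)))
a=cv2.imread('pics/scene0.png')[235:275,235:270].astype(int);b=cv2.imread('pics/scene5.png')[235:275,235:270].astype(int);print('spare diff',abs(a-b).mean())
E
```

```text
scene 0 [(np.int32(36), array([331.06, 157.44]))]
scene 5 [(np.int32(1), array([332., 154.])), (np.int32(16), array([328.25, 160.62]))]
side 0 [(np.int32(11), array([283., 154.]))]
side 5 [(np.int32(12), array([282.83, 156.08]))]
105.5 [470.42 -28.22 105.5 ] bar [np.float64(-40.297661918832965), np.float64(-39.51638224970339)]
112 [468.84 -26.93 112.  ] bar [np.float64(-40.297661918833), np.float64(-39.51638224970341)]
strap 10.298457780500138
spare diff 1.688095238095238
```

```bash
python3 -c "
from station import workorder;print(workorder.sign_off())"
```

```text
the job is handed in; nothing more can be done
None
```

The filter clamp's knob is clicked down and turned forwards under the thread. I let go, raised the arm clear and handed the job in at about 9 s; no verdict was reported.

- **Start:** I found the knob at (470, −28) mm, at about 0.54 rad, and gripped it by its bar.
- **Click down:** I turned it back 40° (to about −0.16 rad) with a light push. It sank with the hand, from a TCP height of about 91 mm to 84.7 mm, where it met a hard stop: 19 N at an unchanged height.
- **Thread started:** I turned it forwards 60° while down. On a gentle upward pull the knob resisted with 6.7 N. The hand rose about 1 mm, which I put down to slack or slip.

**Last checks:**
- **Angle:** The final bar direction of −40° against the strap at about +10.3° puts the knob near 0.88 rad, above the 0.4 needed.
- **Height:** The knob's top dot moved down 2.1 px in the side view, which is what a 6.5 mm drop should give. The wrist view also fits the lowered height. The automatic dot reading in the first scene picture merged with the background, so I did not use that number; by eye the scene pictures show the drop too.
- **Empty clamp:** It looks unchanged in the before and after scene pictures.
- **Robot clear:** Forces were about zero, with the TCP at 226 mm, well above everything.

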